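# Filter set, shutter held half open

### The arm

A 6-joint arm with a two-finger parallel gripper is mounted at the origin on a cart in front of the work surface, level with it; the furniture and walls round the work are solid. World frame = base frame: x ahead of the robot, y to its left, z up, the work surface at z = 0. Lengths are in m, angles in degrees, forces in N, time in s.
With the tool pointing down it reaches from about 0.375 to 0.9 m from the base axis. Payload 3.1 kg.
Tool frame: the origin (TCP) lies midway between the tips of the shut fingers; the grasp point (between the pads) lies 19 mm behind it; z points along the fingers, y is the direction in which the jaws open and shut (so a half turn about z gives the same grasp; the last joint's range is limited). The gripper opens to 87 mm and grips with 3 to 60 N. Pads are 19 mm wide; open, the fingers measure 117 mm over their backs; the gripper's body (75 mm by 190 mm) begins 51 mm behind the grasp point.
Start: joints at [61.908, 30.224, 82.088, -0, 67.689, -10.227], TCP at [0.192, 0.595, 0.223] pointing down, gripper open.
Joint ranges: [-176.69, 176.69], [-43.24, 126.21], [12.49, 139.97], [-82, 262], [0, 151.66], [-163.58, 163.58]. Speed limits (degrees/s): [159.86, 159.86, 180, 180, 180, 180].

### API

Orientations are given as a 3x3 rotation matrix whose columns are the frame's x, y, z axes.
In Python, from rig import status, vision, bot, models gives the robot as it stands.
- The arm moves only by the tool send_rows, never from a script. Its argument "moves" is a list of rows, each a list of 7 numbers: the shift along the tool's x, y, z in units of 25 mm (1.0 is 25 mm), then the turn, a rotation vector about the tool's x, y, z in units of 10 degrees (1.0 is 10 degrees), then the closure, from -1 (fully open) to 1 (shut), so that 0 is half open. In form: [[dx, dy, dz, rx, ry, rz, hand], ...]. A call has 1 to 12 rows; each row shifts and turns the commanded pose from where the row before left it, along the tool's axes as they then stand; what a row does not reach is not made up. A row lasts 1/8 s, in which the tool goes at most 62.5 mm and 10.7 degrees, less where a joint would pass 70% of its speed; a pose out of reach is approached as far as the arm can. A call is refused whole if a number of a shift passes 1 or a number of a turn 1, either way. A call with a gripper value outside its range is refused whole. The fingers move at their own pace and stop on an object; the grip force is fixed at half the most. Time passes only in rows, so rows that do not move let the fingers close. It gives the time, the measured TCP pose, the force and the opening at its end, in the units of the state.
- status.read_state(): the state, without advancing time (a new reading comes with each control period).
- vision.capture(name): name is "side" or "top" or "wrist"; returns a dict with "img" (420x560x3 uint8, red, green, blue), "depth" (420x560 float32, m along the optical axis (not along the pixel's ray), 0 where there is no reading), "fx", "fy", "cx", "cy" (pixels), "pose" (4x4, takes a point from camera to world coordinates); the wrist camera has in their place "hand_eye" (4x4, takes a point from camera to tool coordinates, whose origin is the TCP and whose axes are the flange's). Camera axes: x right, y up, looking along -z (the intrinsics and any distortion apply to the point x, -y, -z); pixel columns grow to the right and rows downward; lengths in m; the calibration is good to about 2 mm. A picture is of the moment at which its call begins: read the wrist's pose just before it.
- bot.hand_in(): hands the job in, once; it reports no verdict.
Trained networks look in the newest picture that a camera, given by its name, has taken for a name from the list of things; names that differ only in an ending like _2 or _b are one class to them, and where a whole thing is asked for, a point or a joint stands for the part that bears it (a point fixed in the world has none). Each returns a list of dicts, best first, with "confidence" (0 to 1); they miss things now and then, are a little off and sometimes report something else, mostly with a low value. They report only what shows in the picture. A call takes as long as a camera call.
- models.masks_of(camera, name): "mask" (420x560 bool, what is visible of it) and "extent" ([left, top, right, bottom] in pixels, round what is visible of it).
- models.landmark_of(camera, name): "point" ([column, row] in pixels: a listed point, or the origin of a listed thing).
The state is a dict: "time_s": time; "joint_positions": joint angles; "qvel": joint speeds; "tau": joint torques, N m; "position": TCP position; "tcp_rot": TCP orientation; "force": force on the tool from outside, world axes, zero at the start; "moment": the same for the moment, N m; "opening": opening from 0.0 (shut) to 1.0 (fully open).
Only numpy, scipy, OpenCV 4.12 (cv2) and the standard library are available. Lean on these libraries where they do the work, as an engineer would, in place of code of your own. Each camera call takes 0.05 s, during which the arm holds its last target.

### The job

On the lamp box, while the shutter is still shut, turn the pointer knob until its nose points straight at the raised lug on the collar round it. Then slide the sprung shutter open by its upright tab to half travel, so that its trailing edge stands at the black half line across the rails and half of the white light port is clear, never letting it run past three quarters of its travel. Finish while still holding it there against the spring (do not let go), and leave the knob, the collar and the things standing round the lamp box as they are.

Things in the scene. Friction and masses are not known exactly. Their poses are not given: they have to be found in the camera images.
- lamp: Lamp box fixed to the bench: low grey box 150 (its x) x 270 (its y) x 62 mm high, flat grey top. Origin: centre of its underside. Its x points from the front (louvres on the left, rocker switch on the right) to the back, y to the left seen from the front, z up. On top: the knob (axis at x 0, y -85 mm) and, left of it, the shutter (on the line x = 0).
- filter_knob (a joint): Angle of the pointer knob, rad, counter-clockwise from above positive; 0 = nose points to the lamp box's -x (front). Range -1.6 to 1.0; friction 0.05 N m, stays where it is left. Black; round skirt 44 mm across, its top 75 mm above the bench.
- knob_grip (a point): Point on the knob's axis inside its bar grip, 91 mm above the bench. The bar is straight, 14 mm thick, reaches from 75 to 101 mm above the bench, and 28.5 mm (nose, white line) and 21 mm (tail) from the axis. Site x axis: along the bar from nose to tail; the bar's flat sides face +y and -y.
- knob_nose (a point): Point just in front of the knob's nose, 29 mm from the knob axis; turns with the knob. The knob is set when this point coincides, seen from above, with index_mark.
- collar (a joint): Angle of the index collar, same zero and sense as the knob: the knob is set when the two angles are equal. The collar is a flat aluminium ring 84 mm across round the knob's foot, standing 5 mm above the lamp's top; it is stiff and differs from run to run (-0.3 to 0.3); leave it as it is.
- index_mark (a point): Inner end of the collar's raised dark steel lug (8 mm wide, 11 mm long radially, its top 73 mm above the bench, with a fine white line on it), 29 mm from the knob axis.
- shutter (a joint): Travel of the shutter in m: 0 = shut (covers the port), 0.060 = fully open; half is 0.030. It opens towards the lamp box's +y. A spring pushes it shut: about 1.8 N at 0, rising 150 N/m to 6.3 N at half travel and 10.8 N fully open; it snaps shut when let go.
- shutter_tab (a point): Centre of the top of the shutter's upright tab, 103.5 mm above the bench, at lamp x 0, y 38 mm when shut. The tab is 26 mm wide (lamp x) and 10 mm thick (lamp y, the slide direction), and rises from a foot (30 x 16 mm, top 71.5 mm above the bench). Axes as the lamp box's. Rails 10 mm high stand 26 mm either side of x = 0.
- shutter_edge (a point): Middle of the shutter plate's trailing edge (the end nearest the knob); the dark plate is 50 x 60 x 3 mm. The edge uncovers the port as the shutter opens.
- half_line (a point): Middle of the half line (black strokes across both rails and on the top beside them), at the middle of the 60 mm long white light port. Half travel brings shutter_edge to this line.
- dish: Bystander: loose low glass dish 65 mm across, 18 mm high, to the left of the lamp box. Leave alone. Origin: centre of its underside.
- weighing_bottle: Bystander: loose small lidded glass bottle 44 mm across, 57 mm high, behind the lamp box. Leave alone. Origin: centre of its underside.
- tweezers: Bystander: loose steel tweezers, 123 mm long, in front of the lamp box. Leave alone. Origin: centre of the underside.

How it is judged (in metres and radians):
On the way, in this order (a step that is already met when the one before it is completed fails the run):
1. the knob's nose is set to the collar's lug while the shutter is shut (horizontal distance between knob_nose and index_mark below 0.004 m and value of joint shutter below 0.004 m), for 0.3 s.
2. the shutter is brought to half travel (value of joint shutter between 0.026 and 0.034 m), for 0.2 s.
At the end, for the whole second after the job is handed in: The shutter stands still at half travel (30 mm, within 4 mm), held there by the robot against its spring (at least 2.5 N of contact), and the knob's nose still stands within 4 mm of the middle of the collar's lug (that is, within the lug's width) (all of step 2 and velocity of joint shutter between -0.01 and 0.01 m/s and (contact force between shutter and the fingers above 2.5 N or contact force between shutter and the arm above 2.5 N) and horizontal distance between knob_nose and index_mark below 0.004 m); the arm keeps its last pose, push and grip.
It fails at once if the shutter runs past three quarters of its travel (45 mm) (value of joint shutter above 0.045 m).
It fails at once if the index collar is turned (distance of index_mark from where it was at the start of the episode above 0.003 m).
It fails at once if a bystander is shifted by more than 20 mm (distance of any of dish, weighing_bottle, tweezers from where it was at the start of the episode above 0.02 m).
It also fails if it takes over 38 s, if anything falls off the work surface, if the arm or the gripper's body presses on something with over 40 N, if the wrist force passes 120 N, or if a joint passes its speed limit or range.

## Working session

There is one attempt and no reset: what is moved stays moved. The work goes in short steps, Python scripts to look and compute and a tool call to move; the robot and the scene stay as the last step left them, time stands still between calls to the robot, and variables do not carry over. Pictures are saved under pics/ and viewed, and the job is handed in when it is done.

Besides the shell and the picture viewer there is one more tool, called in YAML: its name, and indented under it one key for each argument. send_rows: Moves the arm, as the interface text tells. Its arguments: {"type":"object","properties":{"moves":{"type":"array"}},"required":["moves"]}

```bash
mkdir -p pics; ls; cat > h.py <<'E'
import numpy as np, cv2
from rig import status, vision, bot, models
def cap(n,save=None):
    st=status.read_state(); c=vision.capture(n)
    if 'pose' not in c:
        T=np.eye(4);T[:3,:3]=st['tcp_rot'];T[:3,3]=st['position']
        c['pose']=T@np.array(c['hand_eye'])
    if save: cv2.imwrite('pics/'+save,c['img'][:,:,::-1])
    return c
def ray(c,u,v):
    P=np.array(c['pose']);d=np.array([(u-c['cx'])/c['fx'],-(v-c['cy'])/c['fy'],-1.])
    return P[:3,3],P[:3,:3]@d
def atz(c,u,v,z):
    o,d=ray(c,u,v);return o+d*(z-o[2])/d[2]
def proj(c,p):
    q=np.linalg.inv(np.array(c['pose']))@np.append(p,1)
    return c['cx']+c['fx']*q[0]/-q[2], c['cy']-c['fy']*q[1]/-q[2]
E
python3 - <<'E'
from h import *
s=status.read_state();print(s)
Z=dict(knob_nose=.095,index_mark=.073,knob_grip=.101,shutter_tab=.1035,shutter_edge=.066,half_line=.065,lamp=0,dish=0,weighing_bottle=0,tweezers=0)
for n in ['top','side','wrist']:
    c=cap(n,n+'0.png');print(n,{k:v for k,v in c.items() if k not in('img','depth')})
    for k,z in Z.items():
        for r in models.landmark_of(n,k)[:1]:
            print(k,np.round(r['point'],1),round(r['confidence'],2),np.round(atz(c,*r['point'],z),4))
E
```

```text
pics
{'time_s': 0.0, 'joint_positions': array([ 6.19081453e+01,  3.02784073e+01,  8.21563956e+01, -1.01259810e-03,
        6.76885167e+01, -1.02257081e+01]), 'qvel': array([ 0.00045657,  0.09802764,  0.06142239, -0.09603936, -0.00397867,
        0.06725302]), 'tau': array([ 1.97054243e-05, -4.40033340e+01, -1.76591241e+01,  6.33000769e-02,
        5.80991060e-02, -1.44478104e-04]), 'position': array([0.19135737, 0.59421817, 0.22157757]), 'tcp_rot': array([[-9.51777722e-01,  3.06786848e-01, -9.99079970e-04],
       [ 3.06788257e-01,  9.51775883e-01, -1.90647273e-03],
       [ 3.66019458e-04, -2.12104428e-03, -9.99997684e-01]]), 'force': array([-0.38420206, -0.02562648, -0.18451458]), 'moment': array([ 0.02032895,  0.01435428, -0.06167328]), 'opening': 1.0005151996669457}
top {'fx': 429.81222320106775, 'fy': 429.81222320106775, 'cx': 278.9987849063861, 'cy': 215.2701642906938, 'pose': array([[ 0.02361406,  0.99640036, -0.08141679,  0.47972444],
       [-0.99962188,  0.02468094,  0.01212236,  0.09548454],
       [ 0.01408817,  0.08109975,  0.99660642,  1.00496845],
       [ 0.        , 
[... 1551 characters left out ...]
nd_eye': array([[-6.30786287e-04,  9.63506669e-01,  2.67683583e-01,
         7.30585863e-02],
       [ 9.99999625e-01,  7.66616889e-04, -4.02917630e-04,
         1.16506454e-04],
       [-5.93424580e-04,  2.67683229e-01, -9.63506791e-01,
        -1.62711348e-01],
       [ 0.00000000e+00,  0.00000000e+00,  0.00000000e+00,
         1.00000000e+00]]), 'pose': array([[ 3.07347117e-01, -9.16818906e-01, -2.54913402e-01,
         1.22176126e-01],
       [ 9.51597287e-01,  2.96281691e-01,  8.17298206e-02,
         6.17363199e-01],
       [ 5.94729076e-04, -2.67694326e-01,  9.63503707e-01,
         3.85269623e-01],
       [ 0.00000000e+00,  0.00000000e+00,  0.00000000e+00,
         1.00000000e+00]])}
```

```bash
python3 - <<'E'
import cv2
a=cv2.imread('pics/top0.png')[120:320,200:460];cv2.imwrite('pics/top0c.png',cv2.resize(a,None,fx=3,fy=3,interpolation=3))
a=cv2.imread('pics/side0.png')[200:350,200:400];cv2.imwrite('pics/side0c.png',cv2.resize(a,None,fx=4,fy=4,interpolation=3))
E
```

```text
(no output)
```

View pics/top0c.png

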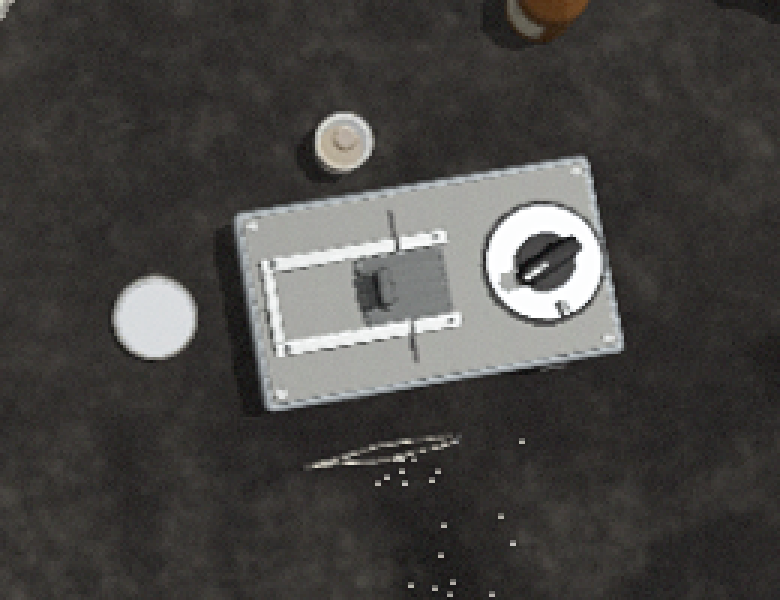

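View pics/side0c.png

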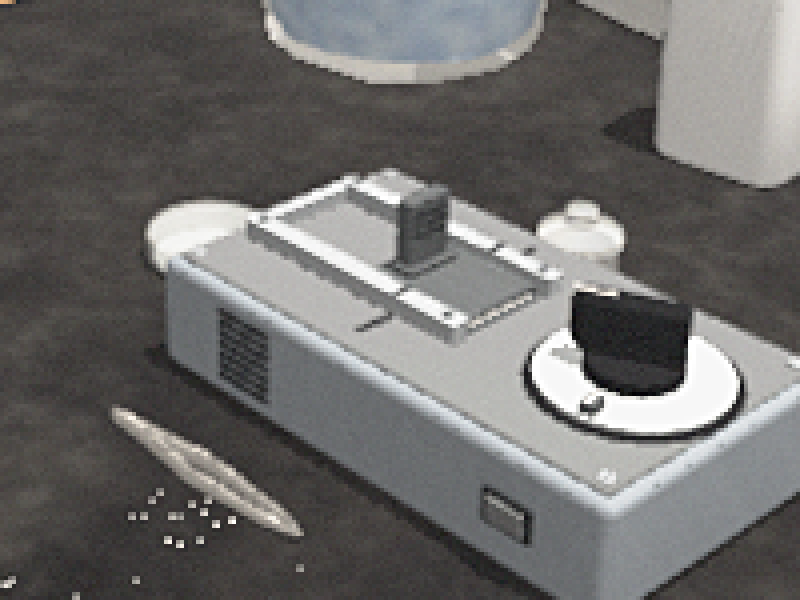

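```bash
python3 - <<'E'
from h import *
c=cap('top')
f=lambda x,y,z: atz(c,200+(x+.5)/3-.5,120+(y+.5)/3-.5,z)
C=np.array([f(*p,.061) for p in [(236,214),(584,157),(622,350),(268,408)]]);print(C.round(4),C.mean(0))
for a,b in [(0,1),(1,2),(2,3),(3,0)]:
  d=C[b]-C[a];print(np.linalg.norm(d),np.degrees(np.arctan2(d[1],d[0])))
print('collar c',f(544,262,.067),'lug',f(562,308,.073),'nose',f(520,278,.1),'tail',f(580,243,.1))
print('tab',f(382,286,.1035))
d=c['depth'];print(d[200:206,375:385:3])
E
```

```text
[[ 0.6107  0.0867  0.061 ]
 [ 0.66   -0.1709  0.061 ]
 [ 0.5173 -0.1992  0.061 ]
 [ 0.4687  0.06    0.061 ]] [ 0.56417829 -0.05582579  0.061     ]
0.2623311355077928 -79.16391476168786
0.1455284605791727 -168.79672006009605
0.2637151461089598 100.60209715469414
0.1444491969411702 10.657925063243717
collar c [ 0.58016338 -0.13990405  0.067     ] lug [ 0.5462448  -0.15166752  0.073     ] nose [ 0.56483722 -0.11465469  0.1       ] tail [ 0.59080721 -0.15716302  0.1       ]
tab [ 0.55644604 -0.01662946  0.1035    ]
[[0.93653566 0.9371598  0.9375216  0.9400181 ]
 [0.93991655 0.9396712  0.9381799  0.9372734 ]
 [0.         0.93744224 0.93787843 0.9162445 ]
 [0.9361817  0.939133   0.9395351  0.91435987]
 [0.9371342  0.9384651  0.91411036 0.91273785]
 [0.9400783  0.9376698  0.90889055 0.9123172 ]]
```

View pics/top0.png

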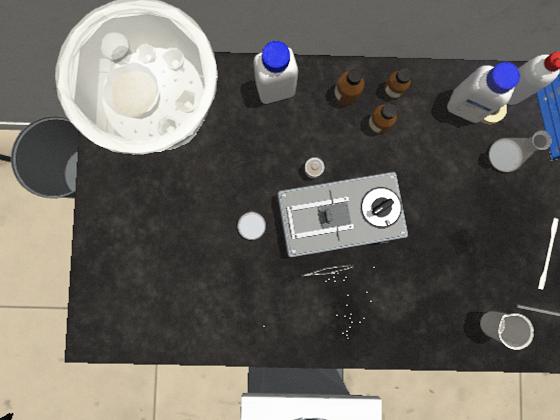

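View pics/side0.png

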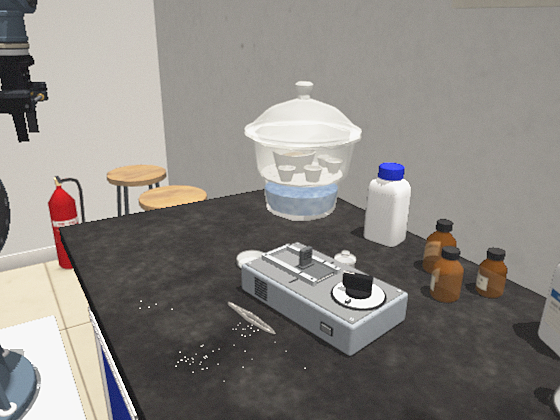

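send_rows:
  moves:
    - [-1, -0.97, 0, 0, 0, 0, -1]
    - [-1, -0.97, 0, 0, 0, 0, -1]
    - [-1, -0.97, 0, 0, 0, 0, -1]
    - [-1, -0.97, 0, 0, 0, 0, -1]
    - [-1, -0.97, 0, 0, 0, 0, -1]
    - [-1, -0.97, 0, 0, 0, 0, -1]
    - [-1, -0.97, 0, 0, 0, 0, -1]
    - [-1, -0.97, 0, 0, 0, 0, -1]
    - [-1, -0.97, 0, 0, 0, 0, -1]
    - [-1, -0.97, 0, 0, 0, 0, -1]
    - [-1, -0.97, 0, 0, 0, 0, -1]
    - [-1, -0.97, 0, 0, 0, 0, -1]

```text
time_s: 3.2
position: [0.3886, 0.2249, 0.2228]
tcp_rot: [[-0.952, 0.307, 0.001], [0.307, 0.952, 0.0], [-0.001, 0.0, -1.0]]
force: [0.2, 0.7, 0.2]
opening: 1.0
```

send_rows:
  moves:
    - [-1, -0.97, 0, 0, 0, 0, -1]
    - [-1, -0.97, 0, 0, 0, 0, -1]
    - [-1, -0.97, 0, 0, 0, 0, -1]
    - [-1, -0.97, 0, 0, 0, 0, -1]
    - [-1, -0.97, 0, 0, 0, 0, -1]
    - [-1, -0.97, 0, 0, 0, 0, -1]
    - [-1, -0.97, 0, 0, 0, 0, -1]
    - [-1, -0.97, 0, 0, 0, 0, -1]
    - [-1, -0.97, 0, 0, 0, 0, -1]
    - [-1, -0.97, 0, 0, 0, 0, -1]
    - [-1, -0.97, 0, 0, 0, 0, -1]
    - [-0.8, -0.5, 0, 0, 0, 0, -1]

```text
time_s: 4.7
position: [0.5837, -0.1322, 0.2226]
tcp_rot: [[-0.951, 0.308, 0.001], [0.308, 0.951, -0.0], [-0.001, -0.0, -1.0]]
force: [0.1, -0.4, 0.1]
opening: 0.999
```

send_rows:
  moves:
    - [0, 0, 0, 0, 0, 1, -1]
    - [0, 0, 0, 0, 0, 1, -1]
    - [0, 0, 0, 0, 0, 1, -1]
    - [0, 0, 0, 0, 0, 1, -1]
    - [0, 0, 0.6, 0, 0, 0, -1]
    - [0, 0, 0.6, 0, 0, 0, -1]
    - [0, 0, 0, 0, 0, 0, -1]
    - [0, 0, 0, 0, 0, 0, -1]

```text
time_s: 5.7
position: [0.5831, -0.1304, 0.1922]
tcp_rot: [[-0.533, 0.846, -0.0], [0.846, 0.533, 0.0], [0.0, -0.0, -1.0]]
force: [-0.7, -0.1, 0.6]
opening: 1.006
```

```bash
python3 - <<'E'
from h import *
c=cap('wrist','w1.png');s=status.read_state();print(s['time_s'],s['position'],s['joint_positions'].round(1),s['opening'],np.array(s['tcp_rot']).round(4))
Z=dict(knob_nose=.095,index_mark=.073,knob_grip=.101,shutter_tab=.1035,shutter_edge=.066,half_line=.065)
for k,z in Z.items():
        for r in models.landmark_of('wrist',k)[:1]:
            print(k,np.round(r['point'],1),round(r['confidence'],2),np.round(atz(c,*r['point'],z),4))
E
```

```text
5.75 [ 0.58331637 -0.13052153  0.19260614] [-23.3  30.1  87.9  -0.   62.  -55.5] 0.9973624053349655 [[-5.324e-01  8.465e-01  3.000e-04]
 [ 8.465e-01  5.324e-01 -2.000e-04]
 [-3.000e-04  2.000e-04 -1.000e+00]]
knob_nose [271.  178.7] 0.87 [ 0.5661 -0.1116  0.095 ]
index_mark [234.8 208.6] 0.89 [ 0.5557 -0.153   0.073 ]
knob_grip [271.2 217.6] 0.78 [ 0.5816 -0.136   0.101 ]
shutter_tab [331.8  61. ] 0.71 [ 0.5577 -0.0208  0.1035]
shutter_edge [303.6 128.5] 0.96 [ 0.5691 -0.0675  0.066 ]
half_line [318.4  89.5] 0.55 [ 0.5627 -0.0363  0.065 ]
```

View pics/w1.png

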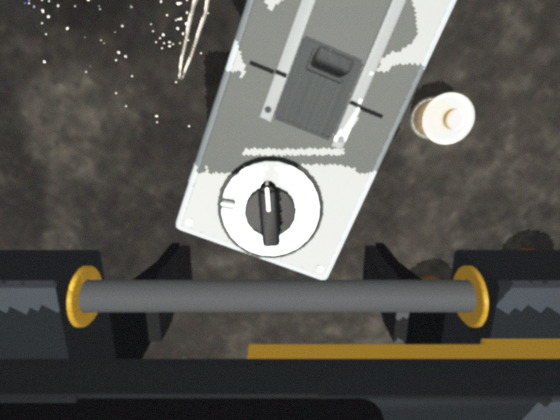

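```bash
python3 - <<'E'
from h import *
c=cap('wrist');
a=c['img'][145:275,205:340,::-1];cv2.imwrite('pics/w1c.png',cv2.resize(a,None,fx=4,fy=4,interpolation=cv2.INTER_CUBIC))
# ellipse of white collar ring in plane z=.067
g=cv2.cvtColor(c['img'],cv2.COLOR_RGB2GRAY)
def resid(p,z=.0665):
    pass
# radial edge search: predict center, find dark rim outwards
best=None
for cx in np.arange(.57,.592,.001):
  for cy in np.arange(-.15,-.125,.001):
    t=np.radians(np.arange(0,360,4));s=0
    for r,w in((.040,1),(.0435,-1)):
      P=[proj(c,(cx+r*np.cos(k),cy+r*np.sin(k),.066)) for k in t]
      v=[float(g[int(round(y)),int(round(x))]) for x,y in P]
      s+=w*np.mean(np.minimum(v,240))
    if best is None or s>best[0]:best=(s,cx,cy)
print(best)
E
```

```text
(np.float64(126.45555555555555), np.float64(0.582), np.float64(-0.13999999999999999))
```

View pics/w1c.png

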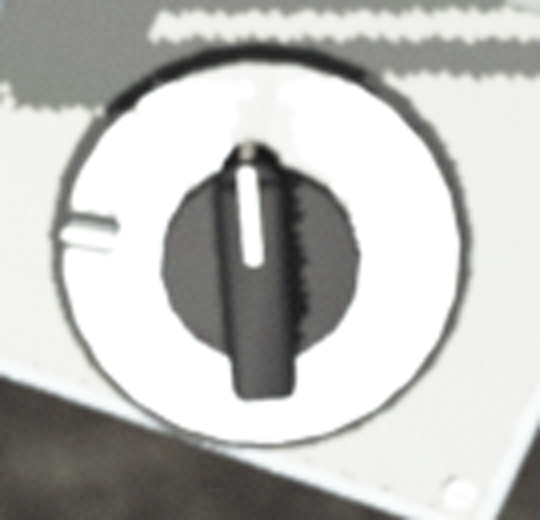

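```bash
python3 - <<'E'
from h import *
c=cap('wrist')
f=lambda x,y,z: atz(c,205+(x+.5)/4-.5,145+(y+.5)/4-.5,z)
A=f(261,267,.075);print('axis skirt',A, 'collar',f(262,252,.067))
n,m,t=f(247,168,.101),f(254,262,.101),f(264,392,.101);print('line',n,m,'tail',t)
ang=lambda d:np.degrees(np.arctan2(d[1],d[0]))
print('bar',ang(n-m),ang(n-t))
for p in [(65,233),(90,232),(118,231)]:
  L=f(*p,.073);print('lug',L,ang(L-f(262,252,.067)),ang(L-A),np.linalg.norm((L-A)[:2]))
E
```

```text
axis skirt [ 0.58186481 -0.13912937  0.075     ] collar [ 0.58135526 -0.13819193  0.067     ]
line [ 0.56609802 -0.11768231  0.101     ] [ 0.5767455  -0.13243835  0.101     ] tail [ 0.59219847 -0.15374833  0.101     ]
bar 125.81298191468815 125.89270175175588
lug [ 0.54352224 -0.15512316  0.073     ] -155.89027449102298 -157.35757542042376 0.041544607002522604
lug [ 0.54784227 -0.15215902  0.073     ] -157.37526235813067 -159.04460705004803 0.036432198457720597
lug [ 0.55269183 -0.14886287  0.073     ] -159.58048939152673 -161.54883214263333 0.03075393114538979
```

send_rows:
  moves:
    - [-0.24, -0.23, 0.5, 0, 0, 0, -1]
    - [0, 0, 0.8, 0, 0, -0.37, -1]
    - [0, 0, 0.8, 0, 0, 0, -1]
    - [0, 0, 0.8, 0, 0, 0, -1]
    - [0, 0, 0.8, 0, 0, 0, -1]
    - [0, 0, 0.5, 0, 0, 0, -1]
    - [0, 0, 0.2, 0, 0, 0, -1]
    - [0, 0, 0, 0, 0, 0, -1]
    - [0, 0, 0, 0, 0, 0, -1]

```text
time_s: 7.28
position: [0.5819, -0.1388, 0.0832]
tcp_rot: [[-0.585, 0.811, 0.001], [0.811, 0.585, -0.001], [-0.001, 0.001, -1.0]]
force: [-0.4, 0.4, -0.2]
opening: 1.002
```

```bash
python3 - <<'E'
from h import *
c=cap('wrist','w2.png');s=status.read_state();print(s['time_s'],s['position'],s['force'])
c=cap('side','s2.png')
cv2.imwrite('pics/s2c.png',cv2.resize(c['img'][200:350,250:450,::-1],None,fx=4,fy=4,interpolation=3))
E
```

```text
7.325 [ 0.58191997 -0.13878298  0.08329228] [ 0.05295242 -0.40231081 -0.52661171]
```

View pics/w2.png

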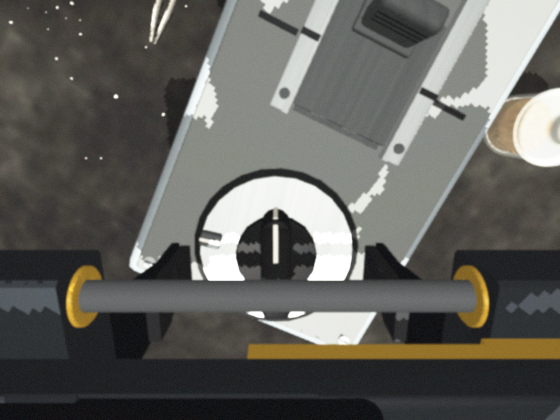

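View pics/s2c.png

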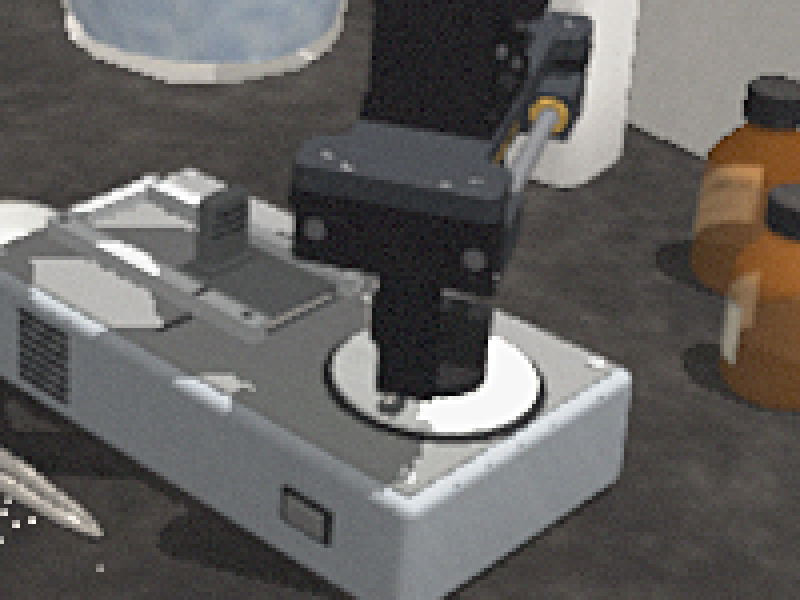

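send_rows:
  moves:
    - [0, 0, 0.1, 0, 0, 0, 1]
    - [0, 0, 0, 0, 0, 0, 1]
    - [0, 0, 0, 0, 0, 0, 1]
    - [0, 0, 0, 0, 0, 0, 1]
    - [0, 0, 0, 0, 0, 0, 1]
    - [0, 0, 0, 0, 0, 0, 1]
    - [0, 0, 0, 0, 0, 0, 1]
    - [0, 0, 0, 0, 0, 0, 1]

```text
time_s: 8.38
position: [0.5814, -0.1386, 0.08]
tcp_rot: [[-0.585, 0.811, -0.0], [0.811, 0.585, -0.0], [-0.0, -0.0, -1.0]]
force: [-0.1, 0.7, 0.0]
opening: 0.169
```

send_rows:
  moves:
    - [0, 0, 0, 0, 0, -0.7, 1]
    - [0, 0, 0, 0, 0, -0.8, 1]
    - [0, 0, 0, 0, 0, -0.8, 1]
    - [0, 0, 0, 0, 0, -0.8, 1]
    - [0, 0, 0, 0, 0, -0.8, 1]
    - [0, 0, 0, 0, 0, -0.8, 1]
    - [0, 0, 0, 0, 0, -0.8, 1]
    - [0, 0, 0, 0, 0, -0.8, 1]
    - [0, 0, 0, 0, 0, -0.7, 1]
    - [0, 0, 0, 0, 0, 0, 1]
    - [0, 0, 0, 0, 0, 0, 1]

```text
time_s: 9.75
position: [0.5805, -0.1402, 0.0801]
tcp_rot: [[-0.962, -0.274, -0.002], [-0.274, 0.962, -0.002], [0.002, -0.002, -1.0]]
force: [-2.1, -4.5, 0.0]
opening: 0.162
```

```bash
python3 - <<'E'
from h import *
c=cap('wrist','w3.png');s=status.read_state();print(s['time_s'],s['position'],s['force'],s['moment'],s['joint_positions'].round(1))
cv2.imwrite('pics/w3c.png',cv2.resize(c['img'][150:310,190:360,::-1],None,fx=4,fy=4,interpolation=cv2.INTER_CUBIC)[:600])
for k,z in dict(knob_nose=.095,index_mark=.073).items():
        for r in models.landmark_of('wrist',k)[:1]:
            print(k,np.round(r['point'],1),round(r['confidence'],2),np.round(atz(c,*r['point'],z),4))
E
```

```text
9.8 [ 0.58052831 -0.14018837  0.08006196] [-3.04052738 -4.29763272  0.82553483] [-0.7003391   0.45455971  0.06501789] [ -24.2   39.    92.6   -0.2   48.4 -130. ]
knob_nose [279.9 207. ] 0.64 [ 0.5486 -0.1479  0.095 ]
index_mark [269.9 204.9] 0.85 [ 0.5546 -0.1513  0.073 ]
```

View pics/w3c.png

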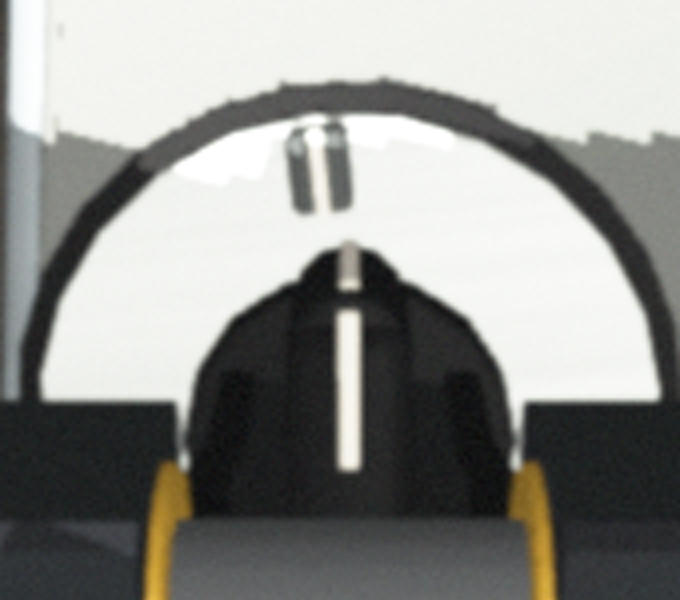

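send_rows:
  moves:
    - [0, 0, 0, 0, 0, -0.35, 1]
    - [0, 0, 0, 0, 0, -0.3, 1]
    - [0, 0, 0, 0, 0, 0, 1]
    - [0, 0, 0, 0, 0, 0, 1]

```text
time_s: 10.4
position: [0.5806, -0.1403, 0.0801]
tcp_rot: [[-0.925, -0.381, -0.002], [-0.381, 0.925, -0.003], [0.003, -0.002, -1.0]]
force: [-3.3, -4.1, -0.3]
opening: 0.157
```

```bash
python3 - <<'E'
from h import *
c=cap('wrist','w4.png');s=status.read_state();print(s['time_s'],s['position'],s['force'],s['moment'],s['joint_positions'].round(1))
cv2.imwrite('pics/w4c.png',cv2.resize(c['img'][150:310,190:360,::-1],None,fx=4,fy=4,interpolation=cv2.INTER_CUBIC)[:600])
E
```

```text
10.45 [ 0.58058628 -0.14034143  0.08006946] [-2.39578794 -5.08176461  0.66378411] [-0.77884126  0.48274534  0.03007694] [ -24.2   39.    92.6   -0.2   48.4 -136.5]
```

View pics/w4c.png

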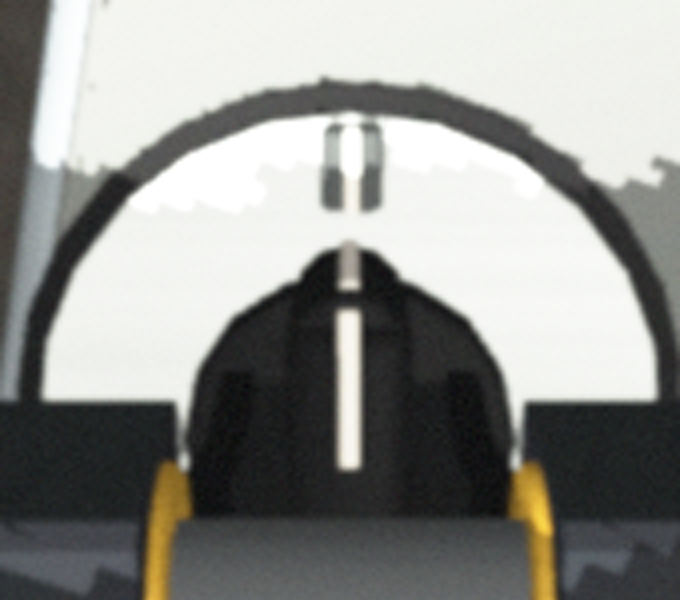

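send_rows:
  moves:
    - [0, 0, 0, 0, 0, 0, -1]
    - [0, 0, 0, 0, 0, 0, -1]
    - [0, 0, 0, 0, 0, 0, -1]
    - [0, 0, 0, 0, 0, 0, -1]
    - [0, 0, -0.5, 0, 0, 0, -1]
    - [0, 0, -1, 0, 0, 0, -1]
    - [0, 0, -1, 0, 0, 0, -1]
    - [0, 0, -1, 0, 0, 0, -1]
    - [0, 0, -0.8, 0, 0, 0, -1]
    - [0, 0, 0, 0, 0, 0, -1]

```text
time_s: 11.7
position: [0.5828, -0.1391, 0.1901]
tcp_rot: [[-0.925, -0.38, 0.005], [-0.38, 0.925, -0.002], [-0.004, -0.004, -1.0]]
force: [0.4, -0.4, 0.1]
opening: 0.998
```

send_rows:
  moves:
    - [-0.2, 0.97, 0, 0, 0, 0, -1]
    - [-0.2, 0.97, 0, 0, 0, 0, -1]
    - [-0.2, 0.97, 0, 0, 0, 0, -1]
    - [-0.2, 0.97, 0, 0, 0, 0, -1]
    - [-0.2, 0.97, 0, 0, 0, 0, -1]
    - [0, 0, 0, 0, 0, 0.6, -1]
    - [0, 0, 0, 0, 0, 0.57, -1]
    - [0, 0, 0, 0, 0, 0, -1]
    - [0, 0, 0, 0, 0, 0, -1]

```text
time_s: 12.82
position: [0.5578, -0.0159, 0.1871]
tcp_rot: [[-0.982, -0.187, -0.001], [-0.187, 0.982, 0.0], [0.001, 0.001, -1.0]]
force: [-0.3, 0.4, 0.3]
opening: 1.0
```

```bash
python3 - <<'E'
from h import *
c=cap('wrist','w5.png');s=status.read_state();print(s['time_s'],s['position'],s['force'],s['joint_positions'].round(1))
Z=dict(shutter_tab=.1035,shutter_edge=.066,half_line=.065,knob_nose=.095,index_mark=.073)
for n in ['wrist','top']:
  if n=='top':c=cap('top','t5.png');cv2.imwrite('pics/t5c.png',cv2.resize(c['img'][160:260,270:420,::-1],None,fx=5,fy=5,interpolation=cv2.INTER_CUBIC))
  for k,z in Z.items():
        for r in models.landmark_of(n,k)[:1]:
            print(k,np.round(r['point'],1),round(r['confidence'],2),np.round(atz(c,*r['point'],z),4))
E
```

```text
12.875 [ 0.5579716  -0.0162281   0.18720073] [-0.53547796  0.66487672  0.10972834] [ -13.1   27.7   93.9    0.    58.5 -113.9]
shutter_tab [273.9 215.8] 0.9 [ 0.5587 -0.018   0.1035]
shutter_edge [212.8 205.6] 0.98 [ 0.5704 -0.0684  0.066 ]
half_line [250.  201.7] 0.56 [ 0.5615 -0.0382  0.065 ]
knob_nose [113.8 170.9] 0.72 [ 0.5492 -0.1396  0.095 ]
index_mark [113.  169.2] 0.97 [ 0.5534 -0.1498  0.073 ]
half_line [336.7 215.6] 0.68 [ 0.5589 -0.0428  0.065 ]
index_mark [386.5 221.1] 0.51 [ 0.5489 -0.1506  0.073 ]
```

View pics/w5.png

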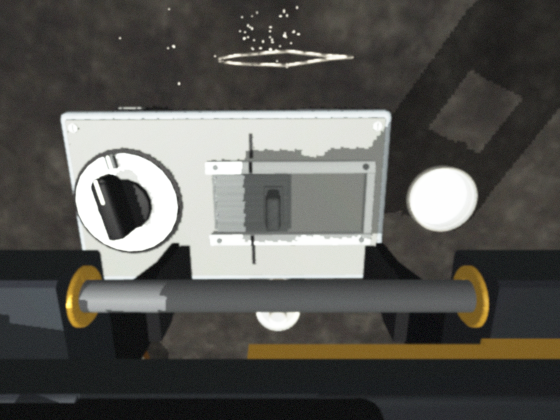

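View pics/t5c.png

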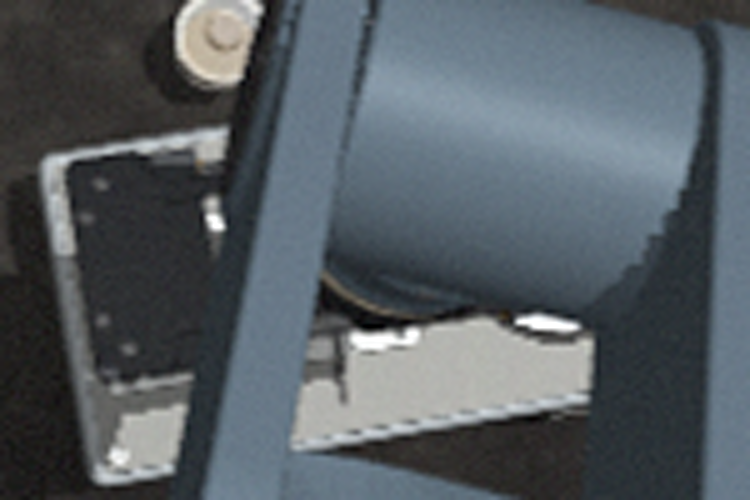

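send_rows:
  moves:
    - [0, -0.08, 0.6, 0, 0, 0, -1]
    - [0, 0, 0.8, 0, 0, 0, -1]
    - [0, 0, 0.8, 0, 0, 0, -1]
    - [0, 0, 0.8, 0, 0, 0, -1]
    - [0, 0, 0.8, 0, 0, 0, -1]
    - [0, 0, 0.3, 0, 0, 0, -1]
    - [0, 0, 0.1, 0, 0, 0, -1]
    - [0, 0, 0, 0, 0, 0, -1]

```text
time_s: 14.42
position: [0.5591, -0.019, 0.0828]
tcp_rot: [[-0.983, -0.185, 0.001], [-0.185, 0.983, -0.0], [-0.001, -0.0, -1.0]]
force: [0.6, -0.3, 0.2]
opening: 0.997
```

```bash
python3 - <<'E'
from h import *
a=cv2.imread('pics/w5.png');cv2.imwrite('pics/w5c.png',cv2.resize(a[130:260,60:200],None,fx=4,fy=4,interpolation=cv2.INTER_CUBIC))
c=cap('wrist','w6.png');s=status.read_state();print(s['time_s'],s['position'],s['force'],s['joint_positions'].round(1))
E
```

```text
14.475 [ 0.55927188 -0.01901093  0.08303348] [0.31134959 0.30734319 0.2487323 ] [ -13.4   36.7   98.2   -0.    45.  -114. ]
```

View pics/w6.png

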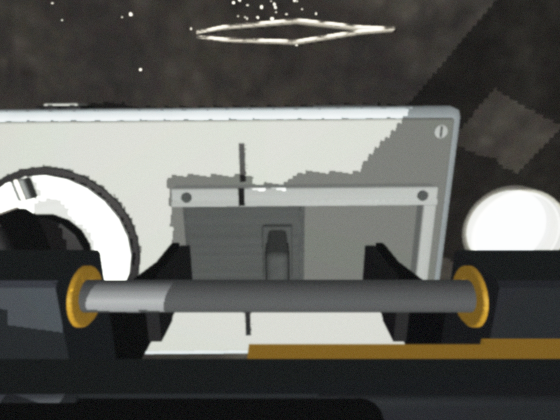

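View pics/w5c.png

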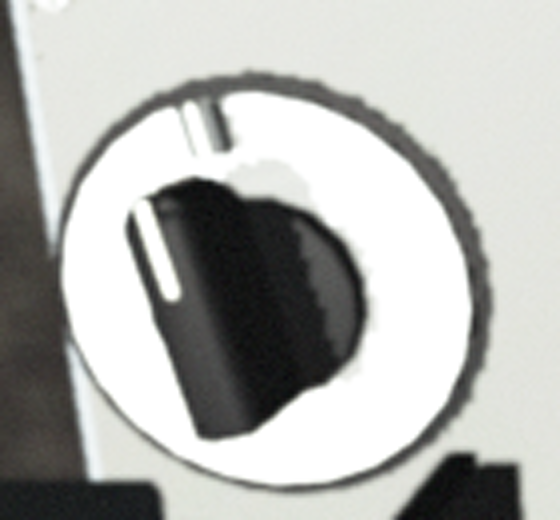

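```bash
python3 - <<'E'
from h import *
c=cap('wrist')
P=np.eye(4);y=np.arctan2(-.187,-.982)
P[:3,:3]=np.array([[-.982,-.187,0],[-.187,.982,0],[0,0,-1.]]);P[:3,3]=[.55797,-.01623,.1872]
c['pose']=P@c['hand_eye']
f=lambda x,y,z: atz(c,60+(x+.5)/4-.5,130+(y+.5)/4-.5,z)
a,b=f(142,200,.101),f(173,298,.101);d=a-b;print(a,b,np.degrees(np.arctan2(d[1],d[0])))
A=f(198,105,.073);B=f(212,153,.073);d=A-B;print(A,B,np.degrees(np.arctan2(d[1],d[0])))
C=f(272,281,.067);d=a-C;e=B-C;print(C,np.degrees(np.arctan2(d[1],d[0])),np.degrees(np.arctan2(e[1],e[0])))
E
```

```text
[ 0.55694086 -0.15020865  0.101     ] [ 0.57434796 -0.14369649  0.101     ] -159.48869160616152
[ 0.54364688 -0.15381921  0.073     ] [ 0.55271375 -0.15050971  0.073     ] -159.94737315234943
[ 0.57883521 -0.13914461  0.067     ] -153.1908094377501 -156.48679136446515
```

send_rows:
  moves:
    - [0, 0, 0.1, 0, 0, 0, 1]
    - [0, 0, 0, 0, 0, 0, 1]
    - [0, 0, 0, 0, 0, 0, 1]
    - [0, 0, 0, 0, 0, 0, 1]
    - [0, 0, 0, 0, 0, 0, 1]
    - [0, 0, 0, 0, 0, 0, 1]
    - [0, 0, 0, 0, 0, 0, 1]
    - [0, 0, 0, 0, 0, 0, 1]

```text
time_s: 15.52
position: [0.5588, -0.0189, 0.0801]
tcp_rot: [[-0.983, -0.185, 0.0], [-0.185, 0.983, 0.0], [-0.0, -0.0, -1.0]]
force: [-0.3, -0.2, 0.0]
opening: 0.17
```

```bash
python3 - <<'E'
from h import *
c=cap('wrist','w7.png');s=status.read_state();print(s['time_s'],s['position'],s['force'],s['opening'])
c=cap('side','s7.png')
cv2.imwrite('pics/s7c.png',cv2.resize(c['img'][190:340,230:430,::-1],None,fx=4,fy=4,interpolation=3))
E
```

```text
15.575 [ 0.55878488 -0.01886722  0.08003808] [ 0.15257701 -0.43611236  0.30034282] 0.12533781693191048
```

View pics/w7.png

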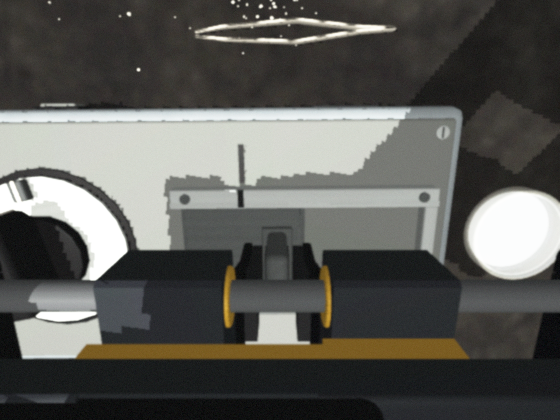

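View pics/s7c.png

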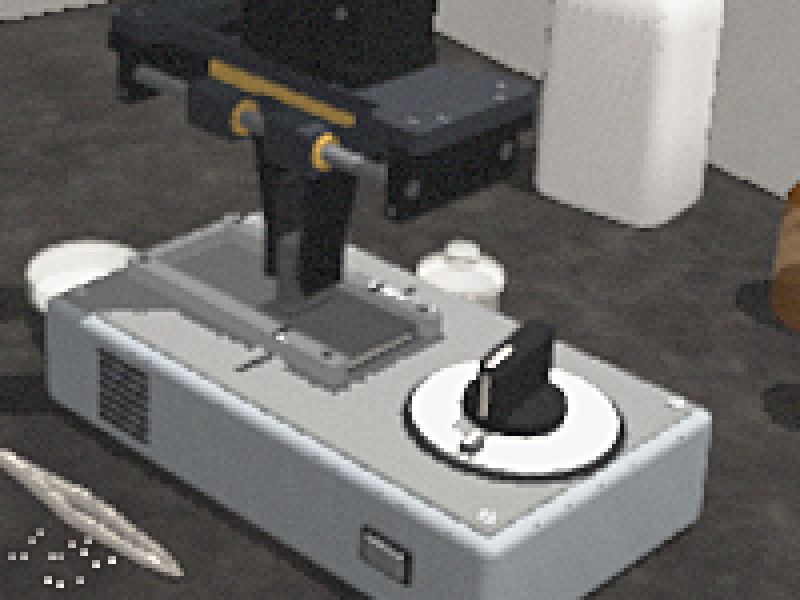

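send_rows:
  moves:
    - [0, 0, 0, 0, 0, 0, 1]
    - [0, 0, 0, 0, 0, 0, 1]
    - [0, 0, 0, 0, 0, 0, 1]
    - [0, 0.2, 0, 0, 0, 0, 1]
    - [0, 0.2, 0, 0, 0, 0, 1]
    - [0, 0.2, 0, 0, 0, 0, 1]
    - [0, 0.2, 0, 0, 0, 0, 1]
    - [0, 0.2, 0, 0, 0, 0, 1]
    - [0, 0.1, 0, 0, 0, 0, 1]
    - [0, 0, 0, 0, 0, 0, 1]
    - [0, 0, 0, 0, 0, 0, 1]

```text
time_s: 17.0
position: [0.5536, 0.0079, 0.08]
tcp_rot: [[-0.983, -0.185, -0.0], [-0.185, 0.983, -0.001], [0.0, -0.001, -1.0]]
force: [0.1, -4.8, -1.0]
opening: 0.118
```

```bash
cat > chk.py <<'E'
from h import *
import sys
t=sys.argv[1]
s=status.read_state();p=s['position']-np.array([.55878,-.01887,.08]);print(s['time_s'],s['position'],s['force'],s['opening'],'along',p[:2]@[-.185,.983],'across',p[:2]@[.983,.185])
c=cap('wrist','w%s.png'%t);cv2.imwrite('pics/w%sc.png'%t,cv2.resize(c['img'][130:320,120:360,::-1],None,fx=3,fy=3,interpolation=cv2.INTER_CUBIC))
for k,z in dict(shutter_edge=.0665,half_line=.072).items():
  for r in models.landmark_of('wrist',k)[:1]: print(k,r['point'],r['confidence'],atz(c,*r['point'],z)[:2]@[-.185,.983])
c=cap('side','s%s.png'%t)
cv2.imwrite('pics/s%sc.png'%t,cv2.resize(c['img'][190:340,230:430,::-1],None,fx=4,fy=4,interpolation=3))
for k,z in dict(shutter_edge=.0665,half_line=.062).items():
  for r in models.landmark_of('side',k)[:1]: print(k,r['point'],r['confidence'],atz(c,*r['point'],z)[:2]@[-.185,.983])
E
python3 chk.py 8
```

```text
17.0 [0.55358411 0.00785411 0.08004142] [ 0.05919493 -4.79343871 -1.02330819] 0.11761831570693995 along 0.02723103974399554 across -0.00016360360334597356
shutter_edge [188.7, 251.2] 0.95 -0.14259166627356273
half_line [191.6, 252.4] 0.85 -0.13961233145588312
shutter_edge [311.8, 268.0] 0.84 -0.1342932851251615
half_line [311.5, 270.1] 0.94 -0.13380976616361226
```

View pics/w8c.png

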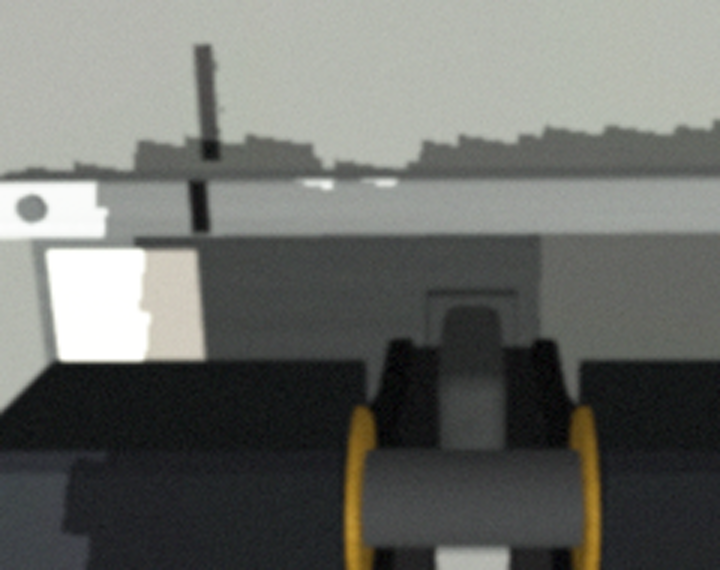

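View pics/s8c.png

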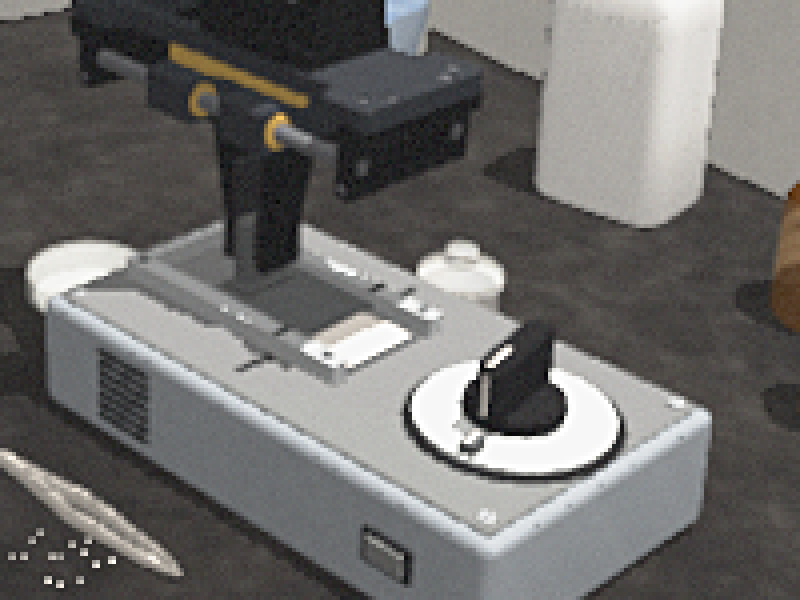

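send_rows:
  moves:
    - [0, 0.06, 0, 0, 0, 0, 1]
    - [0, 0.06, 0, 0, 0, 0, 1]
    - [0, 0, 0, 0, 0, 0, 1]
    - [0, 0, 0, 0, 0, 0, 1]
    - [0, 0, 0, 0, 0, 0, 1]

```text
time_s: 17.92
position: [0.5531, 0.0106, 0.08]
tcp_rot: [[-0.983, -0.185, -0.0], [-0.185, 0.983, -0.001], [0.0, -0.001, -1.0]]
force: [0.0, -5.7, -0.6]
opening: 0.109
```

```bash
python3 chk.py 9
```

```text
17.925 [0.55307676 0.01058326 0.08003156] [ 0.02920227 -5.66854006 -0.59506839] 0.10917723859132569 along 0.03000765136242242 across -0.00015743724855110135
shutter_edge [187.6, 252.7] 0.86 -0.14047618585029442
half_line [186.2, 252.1] 0.76 -0.13966887636148562
shutter_edge [311.9, 268.2] 0.93 -0.13493968469190715
half_line [309.0, 270.3] 0.83 -0.13134163447345276
```

View pics/w9c.png

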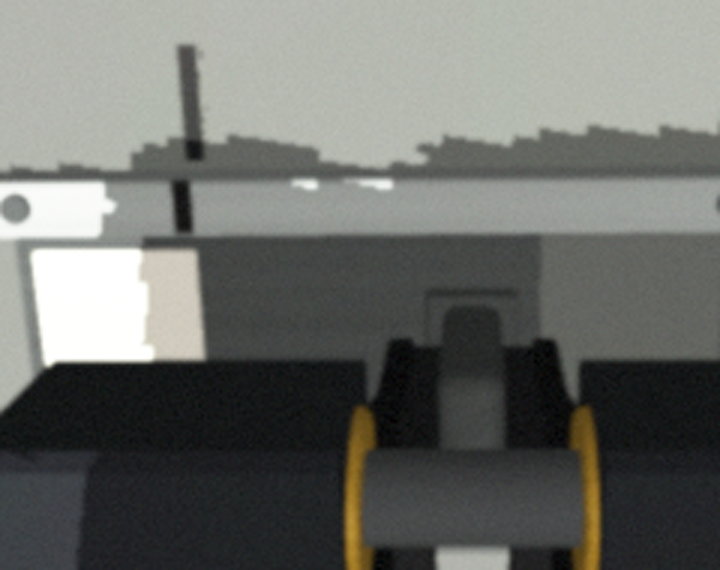

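View pics/s9c.png

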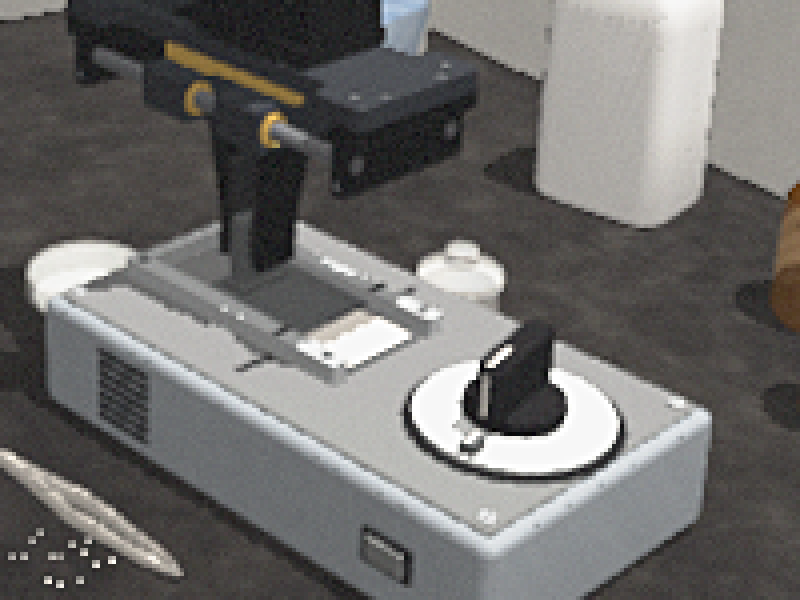

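```bash
python3 -c "
from rig import bot,status
print(bot.hand_in());print(status.read_state()['position'])"
```

```text
the job is handed in; nothing more can be done
None
the job is handed in; nothing more can be done
```

The knob is set to the collar's lug, and the shutter is held at half travel in the gripper. I handed the job in at about 18 s; no verdict was reported.

- **Knob:** I gripped the bar and turned it about 76° counter-clockwise while the shutter was still shut. Just before release, the nose line and lug line agreed to about 0.3 mm in the wrist picture. After release they were parallel within about 0.5°. A rougher check in that later picture, using an estimated collar centre, differed by about 3°. That would be about 1.7 mm at the nose, still inside the 4 mm allowed.
- **Shutter:** I gripped the tab and slid it 30.0 mm, going by the measured tool position. It never went past that. In the last wrist picture the plate's edge stands on the half line where I extended the line across from the rail. The measured force was about 5.7 N against the 6.3 N expected from the spring.
- **Disagreement:** the landmark network placed the shutter edge 0.8 mm short of the half line in the wrist camera and 3.6 mm short in the side camera. Its side-view half-line estimate shifted 2.5 mm between the last two pictures, although that line is fixed. I trusted the tool travel and the wrist picture instead.
- **Surroundings:** I kept clear of the collar, dish, bottle and tweezers. They look unmoved in the last pictures, though I did not measure them again.

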